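Take the ball tray out of the bearing case and present it

TASK

Lever up the clear hinged cover of the bearing case with the blade of the yellow screwdriver under its orange tab, let the cover swing right back, and lay the screwdriver down on the bench. Then lift the tray by its upright black grip and carry it to the round white inspection pad, tipping it so little that the loose steel ball stays in its pocket, and finish still holding the tray, level and at rest, about 10 cm above the middle of the pad: do not set it down or let go. Leave the flux pen, the small round tin and the heatsink where they are.

Things in the scene. Friction and masses are not known exactly. Their poses are not given: they have to be found in the camera images.
- case: Bearing case, fixed to the bench: grey base 122 x 116 x 18 mm; origin on the bench surface 5 mm in front of the base's middle, x axis toward its hinge side (away from the robot, within 0.25 rad), z up. It carries the clear domed cover (132 x 112 mm, 55 mm deep, walls 3 mm, top 75.5 mm above the bench when shut) over the tray. Base front face at x = -56 mm, cover front wall at x = -66 mm, orange tab at x = -66 to -87 mm.
- cover (a joint): Angle of the cover about its hinge line, rad: 0 shut, 1.9 fully open (leaning back). Weight about 0.12 kg: it falls shut when let go below about 1.1 rad and falls open by itself beyond that, damped.
- cover_hinge (a point): Middle of the hinge line, at case frame x = +66 mm, 20 mm above the bench; the line runs along the case's y axis and the front of the cover swings up and back about it.
- cover_tab (a point): Middle of the flat underside of the orange lifting tab at the front of the cover; moves with the cover. The tab is 46 mm wide (y), sticks out 21 mm in front of the cover and is 4 mm thick; when shut its underside is 22 mm above the bench with free space below it, 30 mm deep from the tab's front edge to the base's front face. This point is 142 mm from the hinge line.
- screwdriver: Yellow precision screwdriver, 159 mm long, 50 g, lying on the bench; origin on the underside of its lying shape, x axis along it toward the blade. Handle 16 mm wide, 17 mm high, from x = -76 to +5 mm; thin round blade 4 mm thick from x = +5 to +80 mm, its axis 8 mm above the origin.
- tray: Aluminium tray 100 x 60 x 7 mm (x, y, z), about 0.15 kg; origin at the centre of its underside, x axis along its length, z up. It lies loose in the case's nest, underside 18 mm above the bench, within 5 mm high ridges, its axes nearly those of the case. Upright black grip in its middle: 26 mm along x, 10 mm thick along y, from 7 to 47 mm above the underside.
- tray_pocket (a point): Where the centre of the ball sits in the pocket: tray frame x = -34 mm, 17 mm above the underside. The pocket is a brass ring on the tray, 24 mm inside, 29 mm outside, rim 3 mm above the tray's face.
- ball_center (a point): Centre of the loose steel ball, 20 mm diameter, about 33 g; it can roll about 5 mm to any side in its pocket and leaves it when the tray is tipped about 45 degrees or jerked hard.
- pad: Round white inspection pad with a thin black ring and centre dot, 90 mm diameter, 4 mm thick, fixed on the bench; origin at the centre of its underside.
- flux_pen: White pen with blue cap, 130 x 12 x 14 mm, lying loose; bystander. Origin at the centre of its underside.
- tip_tin: Small round white tin with blue lid, 39 mm diameter, 15 mm high, loose; bystander. Origin at the centre of its underside.
- heatsink: Black finned heatsink 38 x 45 x 22 mm, loose; bystander. Origin at the centre of its underside.
Things that resemble listed ones, but are neither listed nor needed, are in the scene too. Of the things that look like the pad, take the one that is nearest to the robot's base at the start.

How it is judged:
On the way, in this order (a step that is already met when the one before it is completed fails the run):
1. the cover is levered up by the screwdriver: more than 0.3 rad open while the screwdriver bears on it (value of joint cover above 0.3 rad and contact force between screwdriver and case above 0.05 N), for 0.05 s.
2. the cover has swung right back (over 1.6 rad) (value of joint cover above 1.6 rad), for 0.2 s.
3. with the screwdriver lying on the bench, the tray is held in the fingers, out of the case (height (world z) of screwdriver below 0.03 m and height (world z) of tray above 0.045 m and contact force between the fingers and tray above 1 N), for 0.2 s.
At the end, for the whole second after the job is handed in: The fingers hold the tray at rest, middle within 40 mm of the pad centre, underside 65 to 155 mm above the bench, tilt under 0.12 rad, clear of pad and screwdriver; ball within 12 mm of its pocket point; screwdriver lying on the bench; cover open past 1.6 rad (contact force between the fingers and tray above 1 N and horizontal distance between tray and pad below 0.04 m and height (world z) of tray between 0.065 and 0.155 m and angle between tray's own z axis and vertical below 0.12 rad and linear speed of each of tray, screwdriver below 0.03 m/s and distance between ball_center and tray_pocket below 0.012 m and contact force between tray and pad below 0.1 N and contact force between tray and screwdriver below 0.1 N and height (world z) of screwdriver below 0.03 m and value of joint cover above 1.6 rad); the arm keeps its last pose, push and grip.
It fails at once if the ball leaves its pocket (distance between ball_center and tray_pocket above 0.015 m).
It fails at once if the flux pen, the tin or the heatsink is moved more than 30 mm (distance of any of flux_pen, tip_tin, heatsink from where it was at the start of the episode above 0.03 m).
It also fails if it takes over 67 s, if anything falls off the work surface, if the arm or the gripper's body presses on something with over 40 N, if the wrist force passes 120 N, or if a joint passes its speed limit or range.

ROBOT

A 7-joint arm with a two-finger parallel gripper is mounted at the origin on a cart in front of the work surface, level with it; the furniture and walls round the work are solid. World frame = base frame: x ahead of the robot, y to its left, z up, the work surface at z = 0. Lengths are in m, angles in rad, forces in N, time in s.
With the tool pointing down it reaches from about 0.4 to 0.85 m from the base axis. Payload 6.9 kg.
Tool frame: the origin (TCP) lies midway between the tips of the shut fingers; the grasp point (between the pads) lies behind it (ctrl.pinch_z is the z of the grasp point in the tool frame, in m); z points along the fingers, y is the line along which they close (so a half turn about z gives the same grasp; the last joint's range is limited). The gripper opens to 85 mm and grips with 20 to 120 N. Pads are 22 mm wide; open, the fingers measure 114 mm over their backs; the gripper's body (76 mm by 85 mm) begins 54 mm behind the grasp point. The pads swing forward as they close: fully open they stand 13 mm farther back than shut.
Start: joints at [-1.165, 0.507, -0.238, 1.5, 0.126, 1.149, -0.155], TCP at [0.185, 0.597, 0.231] pointing down, gripper open.
Joint ranges: [-3.08, 3.08], [-0.24, 2.05], [-1.43, 1.35], [0, 2.5], [-1.52, 4.66], [0.17, 1.96], [-2.89, 2.89]. Speed limits (rad/s): [2.39, 2.39, 3.14, 3.14, 3.14, 3.14, 3.14].

INTERFACE

Orientations are given as a unit quaternion [w, x, y, z].
In Python, from station import ctrl, get_state, vision, ticket, models gives the robot as it stands. Calls block until the motion is done:
- ctrl.movep(position, orientation): joint-space move of the TCP to a pose.
- ctrl.movel(position, frame=None, max_speed=0.15): straight line of the TCP; frame=None keeps the orientation; max_speed is the mean speed in m/s.
- ctrl.set_joints(angles): joint-space move.
- ctrl.ungrasp() and ctrl.close_gripper(force=None): open the fingers fully, or close them until they stop; force is the grip in N (None keeps the last).
- ctrl.pause(seconds).
- ctrl.ik(position, orientation): joint angles nearest the present ones, or None.
- get_state(): the state.
- vision.grab_frame(name): name is "side" or "top"; returns (picture, depth): 384x512x3 uint8, blue, green, red; 384x512 float32, m along the optical axis (not along the pixel's ray), 0 where there is no reading.
- vision.camera_info(name): a dict with "mtx" (3x3 intrinsics, pixels), "R" (3x3) and "t" (3): a world point X has camera coordinates R X + t. Camera axes: x right, y down, z forward; pixel columns grow to the right and rows downward; lengths in m; the calibration is good to about 2 mm. A picture is of the moment at which its call begins. camera_info takes no time and is no camera call.
A pose or a line that the arm cannot do raises ctrl.Unreachable and nothing moves.
- ticket.close_job(): hands the job in; it is judged then, once.
Trained networks look in the newest picture that a camera, given by its name, has taken for a name from the list of things; names that differ only in an ending like _2 or _b are one class to them, and where a whole thing is asked for, a point or a joint stands for the part that bears it (a point fixed in the world has none). Each returns a list of dicts, best first, with "p" (0 to 1); they miss things now and then, are a little off and sometimes report something else, mostly with a low value. They report only what shows in the picture. A call takes as long as a camera call. They do not tell look-alikes from the thing itself.
- models.recognise(camera, target): "point" ([column, row] in pixels, amid what is visible of it).
- models.masks_of(camera, target): "mask" (384x512 bool, what is visible of it) and "point" ([column, row] in pixels, amid what is visible of it).
The state is a dict: "time": time; "qpos": joint angles; "qd": joint speeds; "tau": joint torques, N m; "tcp_pos": TCP position; "eef_rot": TCP orientation; "contact_force": force on the tool from outside, world axes, zero at the start; "wrist_torque": the same for the moment, N m; "width": finger opening in m; "gripper_force": force on a finger pad.
Only numpy, scipy, OpenCV 4.12 (cv2) and the standard library are available. Lean on these libraries where they do the work, as an engineer would, in place of code of your own. Each camera call takes 0.05 s, during which the arm holds its last target. There are 200 camera calls.

## Working session

There is one attempt and no reset: what is moved stays moved. The work goes in short steps, each a Python script; the robot and the scene stay as the last script left them, time stands still between calls to the robot, and variables do not carry over. Pictures are saved under pics/ and viewed, at most 10 in all, crops included, and the job is handed in when it is done.

```bash
mkdir -p pics; ls; cat > h.py <<'E'
import numpy as np, cv2
from station import ctrl, get_state, vision, ticket, models
from scipy.spatial.transform import Rotation as Ro
def px2w(cam,uv,d=None,z=None):
    c=vision.camera_info(cam);K,R,t=map(np.array,(c['mtx'],c['R'],c['t']))
    uv=np.atleast_2d(uv).astype(float)
    ray=np.c_[(uv[:,0]-K[0,2])/K[0,0],(uv[:,1]-K[1,2])/K[1,1],np.ones(len(uv))]
    o=-R.T@t; r=ray@R
    s=np.asarray(d) if z is None else (z-o[2])/r[:,2]
    return o+r*np.reshape(s,(-1,1))
def cloud(cam,depth,mask):
    v,u=np.nonzero(mask&(depth>0)); return px2w(cam,np.c_[u,v],depth[v,u])
def quat(zdir,ydir):
    z=np.array(zdir,float);z/=np.linalg.norm(z);y=np.array(ydir,float);y-=z*(y@z);y/=np.linalg.norm(y)
    q=Ro.from_matrix(np.c_[np.cross(y,z),y,z]).as_quat();return [q[3],q[0],q[1],q[2]]
E
python3 - <<'E'
from h import *
print(ctrl.pinch_z,get_state())
for c in("side","top"):
    p,d=vision.grab_frame(c);cv2.imwrite(f'pics/{c}0.png',cv2.resize(p,(800,600)) if 0 else p);np.save(c+'d0',d)
    i=vision.camera_info(c);R=np.array(i['R']);print(c,-R.T@np.array(i['t']),R[2],i['mtx'])
    for n in("case","cover","cover_tab","screwdriver","tray","pad","flux_pen","tip_tin","heatsink","ball_center"):
        for m in models.masks_of(c,n)[:4]:
            P=cloud(c,d,m['mask'])
            print(c,n,round(m['p'],2),np.round(m['point']),len(P),np.round(np.median(P,0),3) if len(P) else '')
            if m['p']>.3: np.save(f"m_{c}_{n}_{int(m['point'][0])}",m['mask'])
E
```

```text
pics
-0.0187 {'time': 0.0, 'qpos': array([-1.16548194,  0.50829709, -0.23752079,  1.5011314 ,  0.12566367,
        1.14889117, -0.15476605]), 'qd': array([-7.48584226e-04, -4.50831335e-04, -1.32263253e-03,  6.27280925e-04,
        8.39053835e-06,  5.63780995e-04,  1.29990723e-03]), 'tau': array([ 2.98905456e-03, -6.20608878e+01, -2.18638815e+00, -2.49659657e+01,
        1.24896006e-02,  1.16638897e-02, -5.30668194e-05]), 'tcp_pos': array([0.18450655, 0.59662112, 0.23045532]), 'eef_rot': array([-1.27340433e-04,  1.49330150e-01,  9.88787008e-01, -8.62084372e-04]), 'contact_force': array([ 0.37541847, -0.8089275 , -0.19225223]), 'wrist_torque': array([ 0.03984421,  0.02253763, -0.02150541]), 'gripper_force': 0.0, 'width': 0.08580314365152726}
side [0.51000349 1.26452682 0.77243152] [ 0.05248095 -0.86327373 -0.50200021] [[432.54195402   0.         256.79014474]
 [  0.         432.54195402 190.2993179 ]
 [  0.           0.           1.        ]]
side case 0.91 [248. 167.] 978 [ 0.625 -0.095  0.073]
side cover 0.88 [248. 169.] 923 [ 0.624 -0.107  0.074]
side cover_tab 0.63 [247. 168.] 946 
[... 338 characters left out ...]
714717 -0.00205118 -0.98232975] [[394.05953535   0.         251.13794599]
 [  0.         394.05953535 182.70168395]
 [  0.           0.           1.        ]]
top case 0.71 [310. 165.] 2183 [ 0.629 -0.137  0.075]
top cover 0.66 [315. 163.] 2219 [ 0.63  -0.137  0.075]
top cover 0.26 [310. 168.] 2214 [ 0.629 -0.137  0.075]
top cover_tab 0.72 [315. 165.] 2217 [ 0.629 -0.138  0.075]
top screwdriver 0.78 [370. 237.] 125 [ 0.432 -0.299  0.014]
top pad 0.89 [102. 219.] 717 [0.483 0.47  0.004]
top pad 0.87 [151. 219.] 758 [0.484 0.339 0.004]
top flux_pen 0.51 [238. 226.] 151 [0.463 0.077 0.011]
top tip_tin 0.61 [192. 230.] 133 [0.451 0.22  0.015]
top heatsink 0.47 [148. 162.] 247 [0.656 0.344 0.01 ]
```

```bash
python3 - <<'E'
import cv2
a=cv2.imread('pics/top0.png');cv2.imwrite('pics/t1.png',cv2.resize(a[100:290,90:410],(800,475),interpolation=2))
a=cv2.imread('pics/side0.png');cv2.imwrite('pics/s1.png',cv2.resize(a[110:320,170:410],(685,600),interpolation=2))
E
```

```text
(no output)
```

View pics/t1.png

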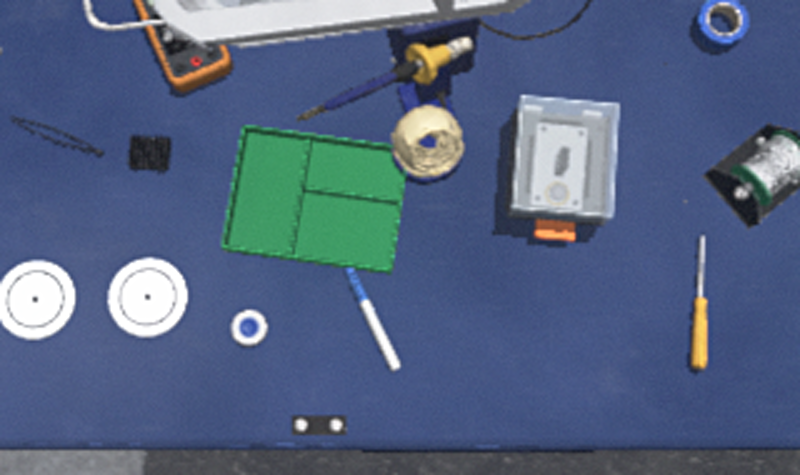

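View pics/s1.png

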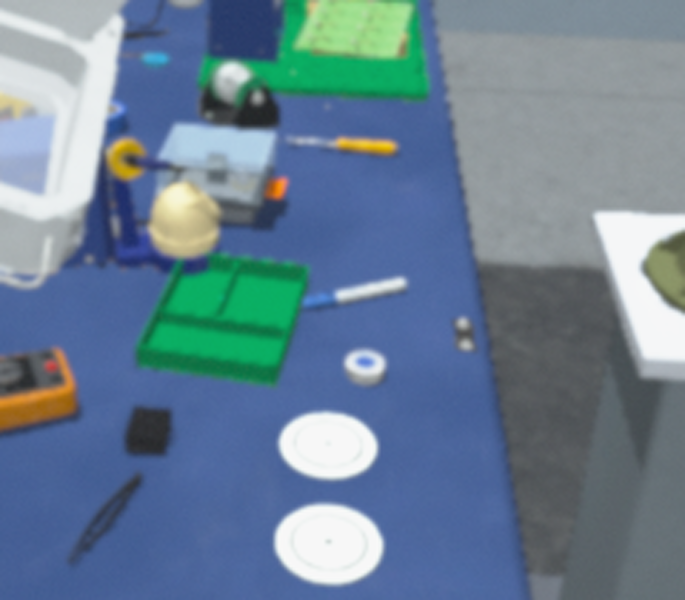

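```bash
cat > meas.py <<'E'
from h import *
import glob
p=cv2.imread('pics/top0.png');d=np.load('topd0.npy');hsv=cv2.cvtColor(p,cv2.COLOR_BGR2HSV)
def box(u0,u1,v0,v1):
    m=np.zeros(d.shape,bool);m[v0:v1,u0:u1]=1;return m
def rect(P,n):
    r=cv2.minAreaRect(P[:,:2].astype(np.float32)*1000);print(n,len(P),'c',np.round(r[0],1),'size',np.round(r[1],1),'ang',round(r[2],1),'z',np.round(np.percentile(P[:,2],[5,50,95]),4))
org=(hsv[...,0]<16)&(hsv[...,1]>150)&(hsv[...,2]>120)
rect(cloud('top',d,org&box(295,330,175,205)),'tab')
C=cloud('top',d,box(285,345,130,200));rect(C[(C[:,2]>.068)&(C[:,2]<.085)],'covertop')
C=C[(C[:,2]>.068)&(C[:,2]<.085)]
m=np.load(glob.glob('m_top_screwdriver*')[0]); v,u=np.nonzero(m);W=px2w('top',np.c_[u,v],z=.012);rect(W,'sd')
yel=(hsv[...,0]>12)&(hsv[...,0]<32)&(hsv[...,1]>110)&box(355,385,185,255);v,u=np.nonzero(yel);W=px2w('top',np.c_[u,v],z=.012);rect(W,'handle');print(np.polyfit(W[:,0],W[:,1],1))
print('tip',px2w('top',[[90+702/2.5,100+236/2.5]],z=.008))
for f in glob.glob('m_top_pad*'):
    v,u=np.nonzero(np.load(f));rect(px2w('top',np.c_[u,v],z=.004),f)
# blade pixels: differ from local background
g=p[185:215,360:382].astype(int);print(g.sum(2)[::2])
E
python3 meas.py
python3 - <<'E'
import cv2
a=cv2.imread('pics/top0.png');cv2.imwrite('pics/c1.png',cv2.resize(a[130:255,285:385],(480,600),interpolation=2))
E
```

```text
tab 88 c [ 561.3 -133.6] size [45.2 19.3] ang 84.3 z [0.0224 0.0254 0.0291]
covertop 1829 c [ 638.6 -141.2] size [112.5 133.2] ang 84.8 z [0.072  0.0753 0.0788]
sd 125 c [ 475.3 -300.6] size [ 14.4 145.1] ang 86.7 z [0.012 0.012 0.012]
handle 148 c [ 444.5 -298.8] size [14.4 78. ] ang 86.7 z [0.012 0.012 0.012]
[-0.07254112 -0.26671625]
tip [[ 0.5560275  -0.31006644  0.008     ]]
m_top_pad_102.npy 721 c [483.6 472. ] size [88.  84.3] ang 3.6 z [0.004 0.004 0.004]
m_top_pad_150.npy 761 c [484.7 338.8] size [88.7 86.6] ang 46.6 z [0.004 0.004 0.004]
[[281 280 283 276 288 288 282 285 292 288 274 281 290 284 284 294 292 292
  288 296 286 290]
 [280 293 277 283 286 285 283 282 286 283 285 289 283 278 288 274 285 298
  301 283 283 299]
 [283 290 289 288 284 287 277 286 282 280 290 285 286 279 295 291 297 290
  284 292 283 277]
 [287 287 288 286 277 291 278 290 279 292 288 281 295 286 278 277 277 288
  294 286 283 296]
 [285 279 288 291 277 291 279 293 284 280 270 262 275 280 287 279 288 293
  281 285 294 295]
 [280 288 284 288 292 282 284 284 253 249 508 619 319 266 282 276 290 279
  287 290 290 282]
 [272 283 285 289 291 287 282 281 238 256 528 630 306 260 275 277 275 288
  288 283 280 282]
 [288 277 279 282 282 280 282 292 248 279 543 613 308 265 279 278 276 287
  281 285 287 287]
 [281 284 281 287 285 283 286 288 223 314 556 608 308 268 278 275 286 275
  276 292 278 287]
 [280 275 285 282 281 287 287 275 215 320 546 564 295 265 284 287 279 290
  278 284 292 283]
 [276 279 282 288 287 284 281 293 238 331 500 476 281 275 275 284 277 277
  289 284 289 275]
 [283 292 282 282 285 284 289 273 245 345 500 432 284 271 284 285 279 287
  278 292 275 275]
 [293 283 284 278 289 291 285 283 241 419 568 419 281 283 286 289 296 279
  280 283 287 273]
 [282 284 284 282 281 286 294 240 188 459 610 404 285 275 287 290 283 283
  277 278 277 284]
 [288 295 284 284 284 285 280 247 183 470 620 371 271 273 290 282 294 286
  284 292 286 283]]
```

View pics/c1.png

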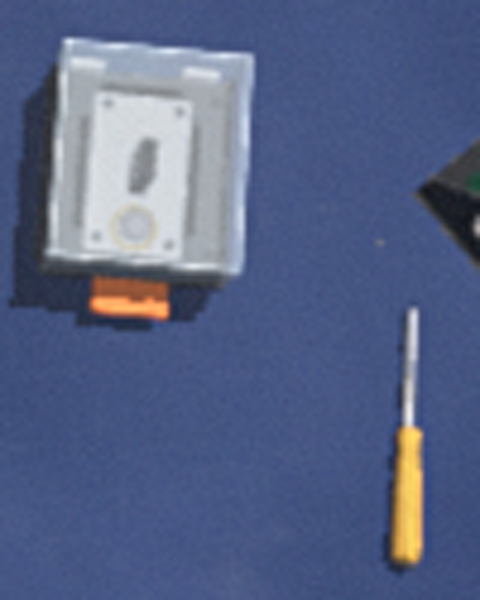

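The yellow screwdriver is at top (370,237), blade pointing away from the robot. The blue and yellow soldering iron at about (255,130) is only a look-alike. The pads are at (102,219) and (151,219), and I take the second because it is nearer (0.59 m against 0.67 m). The case is at (312,165) with its orange tab at (312,192), and the close crop confirms both.

```bash
cat >> h.py <<'E'
PSI=-0.095; CO=np.array([.6385,-.1412]); EX=np.array([np.cos(PSI),np.sin(PSI)]); EY=np.array([-EX[1],EX[0]])
def case(x,y,z): return np.r_[CO+x*EX+y*EY,z]
def down(psi): return quat([0,0,-1],[-np.sin(psi),np.cos(psi),0])
def st(n=''):
    s=get_state();print(n,'t%.2f'%s['time'],np.round(s['tcp_pos'],4),'w%.4f'%s['width'],'F',np.round(s['contact_force'],2),'gf%.1f'%s['gripper_force'])
def snap(n):
    out={}
    for c in('top','side'):
        p,d=vision.grab_frame(c);cv2.imwrite(f'pics/{n}_{c}.png',p);np.save(f'{n}_{c}',d);out[c]=(p,d)
    return out
E
python3 - <<'E'
from h import *
ps=-0.085;g=np.array([.4695,-.3012])
q=down(ps);print(ctrl.ik([*g,.15],q),ctrl.ik([*case(-150,0,0.02)[:2]*0+np.array([.48,-.12]),.02],q))
ctrl.movep([*g,.12],q);st()
ctrl.movel([*g,.003],max_speed=.1);st()
ctrl.close_gripper(80);st('closed')
ctrl.movel([*g,.08],max_speed=.08);st('up')
snap('g1')
E
python3 - <<'E'
import cv2,numpy as np
a=cv2.imread('pics/g1_top.png')[150:270,290:410];b=cv2.imread('pics/g1_side.png')[120:210,230:350]
cv2.imwrite('pics/g1.png',np.hstack([cv2.resize(a,(400,400)),cv2.resize(b,(400,300))[:300].copy() if 0 else cv2.copyMakeBorder(cv2.resize(b,(400,300)),0,100,0,0,0)]))
E
```

```text
[ 0.16672387  0.53726355  0.56006259  1.80154781 -0.35333789  0.90384764
  2.37094962] [ 0.22605189  0.59704464 -0.04530837  2.08514107  0.05732649  0.46053847
  1.62300512]
 t4.42 [ 0.47   -0.3005  0.12  ] w0.0853 F [-0.55  0.92  0.01] gf0.0
 t5.73 [ 0.4698 -0.3015  0.0036] w0.0852 F [ 0.25 -0.12  1.07] gf0.0
closed t6.38 [ 0.4695 -0.3012  0.0034] w0.0143 F [-1.04  0.54  6.44] gf78.7
up t7.50 [ 0.4692 -0.3009  0.0795] w0.0145 F [0.9  0.58 0.48] gf78.1
```

View pics/g1.png

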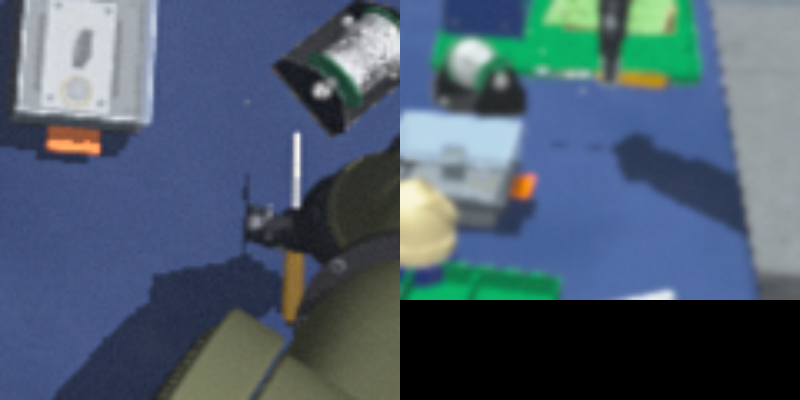

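The screwdriver is held: the top crop shows the handle in the fingers and the blade pointing forward, with its tip near (379,190). Next I check the tip against the predicted position and pitch.

```bash
cat > tip.py <<'E'
from h import *
from scipy.optimize import least_squares
def proj(c,X):
    i=vision.camera_info(c);x=np.array(i['R'])@X+np.array(i['t']);x=np.array(i['mtx'])@x;return x[:2]/x[2]
def show(n,X0):
    for c in('top','side'):
        p=cv2.imread(f'pics/{n}_{c}.png').astype(int).sum(2);u,v=np.round(proj(c,X0)).astype(int);print(c,u,v,proj(c,X0));print(p[v-7:v+8,u-11:u+22 if c=='side' else u+12])
def tri(a,b,X0): 
    return least_squares(lambda X:np.r_[proj('top',X)-a,proj('side',X)-b],X0)
E
python3 - <<'E'
from tip import *
np.set_printoptions(linewidth=250)
show('g1',np.array([.559,-.309,.084]))
p,d=cv2.imread('pics/g1_top.png'),np.load('g1_top.npy')
print(np.round(d[185:215:3,375:385],3))
E
```

```text
top 379 189 [378.64457403 188.97304709]
[[280 291 276 282 278 279 286 279 281 288 287 286 289 243 155 109  93  95  95  88  84  87  95]
 [279 283 287 289 289 282 290 278 281 293 298 293 293 295 251 165  95  77  86  95  99  76  89]
 [291 282 282 288 287 294 297 295 286 292 287 297 291 295 300 238 153 101  76  93 103  98 105]
 [283 285 293 282 288 281 287 284 279 283 292 291 287 296 290 281 246 147  86  91  91  82  88]
 [282 285 282 282 283 285 291 278 283 289 284 280 282 288 298 291 272 210 132  80 101  86  86]
 [279 288 286 282 276 274 282 289 286 280 283 270 290 285 291 295 292 249 174 109  78  68  77]
 [281 279 281 285 288 275 292 290 292 275 280 285 275 287 290 291 287 290 246 167 118  84  74]
 [277 281 282 286 285 278 282 286 283 279 353 401 277 279 296 289 294 295 297 248 172 112  88]
 [279 285 278 280 289 279 290 274 266 298 586 716 339 267 282 283 285 289 297 282 238 167 177]
 [279 284 278 274 281 282 275 277 269 308 615 758 340 270 284 288 286 287 292 293 284 259 281]
 [277 280 282 285 279 280 276 285 260 281 612 750 332 263 278 281 280 293 292 284 287 283 291]
 [284 293 273 2
[... 2363 characters left out ...]
348 346 342 343 343 344 341 346 356 367 361 345 341 334 334 335 342]]
[[1.174 1.174 1.173 1.174 1.175 1.173 1.172 1.173 1.17  1.17 ]
 [1.169 1.175 1.173 1.175 1.173 1.175 1.17  1.169 1.174 1.17 ]
 [1.165 1.17  1.171 1.169 1.082 1.171 1.168 1.17  1.168 1.169]
 [1.163 1.165 1.166 1.167 1.081 1.166 1.168 1.168 1.17  1.167]
 [1.166 1.164 1.167 1.082 1.079 1.165 1.166 1.164 1.167 1.166]
 [1.166 1.164 1.165 1.079 1.079 1.163 1.161 1.168 1.163 1.168]
 [1.163 1.16  1.163 1.078 1.077 1.163 1.162 1.164 1.162 1.161]
 [1.158 1.163 1.163 1.07  1.073 1.163 1.162 1.163 0.949 0.936]
 [1.154 1.158 1.156 1.076 1.072 1.157 0.945 0.935 0.927 0.918]
 [1.157 0.965 0.965 0.961 0.95  0.941 0.932 0.931 0.919 0.915]]
```

The tip is about 88 mm ahead of the grasp and level, as predicted. Next I insert it under the tab and start levering.

```bash
cat >> h.py <<'E'
L=.088;DZ=.0046;RT=.135
def tcp_for(x,z): return case(x-L,0,z-DZ)
def arc(th): return tcp_for(.066-RT*np.cos(th),.020+RT*np.sin(th))
E
python3 - <<'E'
from h import *
q=down(PSI)
ctrl.movep(tcp_for(-.125,.07),q);st()
ctrl.movel(tcp_for(-.125,.013),max_speed=.1);st('low')
ctrl.movel(tcp_for(-.069,.013),max_speed=.06);st('under')
for th in np.arange(0,.53,.13): ctrl.movel(arc(th),max_speed=.04);st(th)
snap('l1')
E
python3 - <<'E'
import cv2,numpy as np
a=cv2.imread('pics/l1_top.png')[110:250,260:400];b=cv2.imread('pics/l1_side.png')[120:210,210:330]
cv2.imwrite('pics/l1.png',np.hstack([cv2.resize(a,(400,400)),cv2.copyMakeBorder(cv2.resize(b,(400,300)),0,100,0,0,0)]))
E
```

```text
t8.37 [ 0.4272 -0.1215  0.0656] w0.0138 F [ 0.64 -0.65  0.26] gf78.1
low t9.08 [ 0.4267 -0.1217  0.0085] w0.0139 F [-0.32 -0.31 -0.6 ] gf78.1
under t10.17 [ 0.4816 -0.1263  0.0083] w0.0142 F [-0.51  0.31 -1.19] gf78.1
0.0 t10.49 [ 0.4822 -0.1264  0.0158] w0.0142 F [-0.79 -0.74 -1.04] gf78.1
0.13 t11.08 [ 0.4835 -0.1263  0.0331] w0.0145 F [ 0.76 -0.38 -1.  ] gf78.2
0.26 t11.68 [ 0.4868 -0.1268  0.0503] w0.0145 F [ 0.66  0.34 -1.24] gf78.2
0.39 t12.27 [ 0.4924 -0.1273  0.0669] w0.0141 F [ 0.32 -0.46 -0.36] gf78.2
0.52 t12.86 [ 0.5001 -0.128   0.0826] w0.0140 F [-0.12  0.37 -0.98] gf78.2
```

View pics/l1.png

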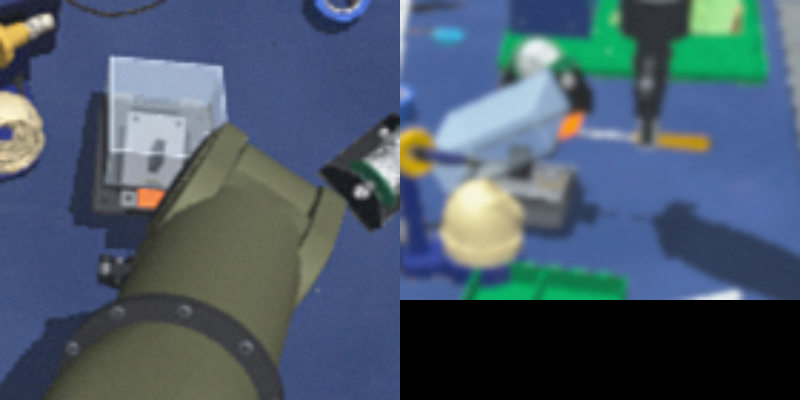

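The cover is up about 0.5 rad and resting on the blade at the tab, near side (262,158), so I continue along the arc.

```bash
python3 - <<'E'
from h import *
for th in np.arange(.65,1.45,.13): ctrl.movel(arc(th),max_speed=.05);st(th)
ctrl.pause(.6);snap('l2')
E
python3 - <<'E'
import cv2,numpy as np
a=cv2.imread('pics/l2_top.png')[80:250,260:430];b=cv2.imread('pics/l2_side.png')[100:205,200:340]
cv2.imwrite('pics/l2.png',np.hstack([cv2.resize(a,(400,400)),cv2.copyMakeBorder(cv2.resize(b,(400,300)),0,100,0,0,0)]))
E
```

```text
0.65 t13.46 [ 0.5099 -0.129   0.0973] w0.0142 F [ 0.14 -0.48 -1.66] gf78.2
0.78 t13.96 [ 0.5213 -0.13    0.1105] w0.0139 F [-0.35  0.45 -2.05] gf78.2
0.91 t14.46 [ 0.5344 -0.1313  0.1221] w0.0144 F [0.04 0.3  0.  ] gf78.2
1.04 t14.96 [ 0.5488 -0.1327  0.1319] w0.0144 F [-0.68  0.14 -0.9 ] gf78.2
1.17 t15.46 [ 0.5643 -0.1342  0.1397] w0.0137 F [ 0.14  0.94 -0.84] gf78.2
1.3 t15.96 [ 0.5808 -0.1357  0.1454] w0.0141 F [-0.76 -0.02 -1.38] gf78.2
1.4300000000000002 t16.46 [ 0.5978 -0.1374  0.1489] w0.0144 F [ 0.36  0.55 -0.57] gf78.2
```

View pics/l2.png

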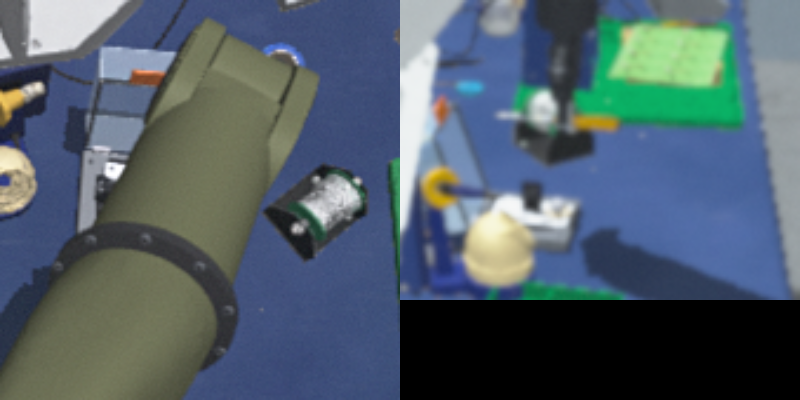

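The cover has fallen right back and its tab is clear of the blade. Next I lay the screwdriver down at its old spot, then look at the tray.

```bash
python3 - <<'E'
from h import *
q=down(PSI)
ctrl.movel(case(-.17,0,.149),max_speed=.2)
ctrl.movep([.45,-.30,.08],q)
ctrl.movel([.45,-.30,.015],max_speed=.12);st()
ctrl.movel([.45,-.30,.0042],max_speed=.03);st('down')
ctrl.ungrasp();st('open')
ctrl.movel([.45,-.30,.12],max_speed=.15)
ctrl.movep([.42,-.33,.16],q)
o=snap('t2');p,d=o['top']
C=cloud('top',d,np.pad(np.ones((100,110),bool),((110,174),(270,132))))
r=lambda P,n:print(n,len(P),[np.round(x,1) for x in cv2.minAreaRect(P[:,:2].astype(np.float32)*1000)],np.round(P.mean(0),4))
ins=(np.abs((C[:,:2]-CO)@EX)<.06)&(np.abs((C[:,:2]-CO)@EY)<.058)
T=C[ins];print(np.histogram(T[:,2],np.arange(0,.09,.005)))
r(T[(T[:,2]>.055)&(T[:,2]<.075)],'grip')
for n in('tray','ball_center','screwdriver'):
  for c in('top','side'):
    for m in models.masks_of(c,n)[:2]:
        P=cloud(c,o[c][1],m['mask']);print(n,c,m['p'],m['point'],np.round(np.median(P,0),3))
        if c=='top' and n!='ball_center': r(P,n)
a=p[90:260,265:405];cv2.imwrite('pics/t2.png',cv2.resize(a,(490,595),interpolation=2))
E
```

```text
t19.43 [ 0.4506 -0.2998  0.0156] w0.0143 F [ 0.24  0.29 -1.02] gf78.2
down t19.93 [ 0.4499 -0.3     0.0041] w0.0141 F [ 0.17  0.48 -0.51] gf78.2
open t20.62 [ 0.45   -0.3     0.0042] w0.0853 F [ 0.39 -0.82  0.45] gf0.0
(array([ 32,  22,  78, 554, 479, 298,  11,  15,  20,  15,   1,   2,  16,
        14,   1,   0,   0]), array([0.   , 0.005, 0.01 , 0.015, 0.02 , 0.025, 0.03 , 0.035, 0.04 ,
       0.045, 0.05 , 0.055, 0.06 , 0.065, 0.07 , 0.075, 0.08 , 0.085]))
grip 33 [array([ 637. , -140.6]), array([ 9.5, 24. ]), np.float64(88.1)] [ 0.6371 -0.1405  0.0647]
tray top 0.57 [312.1, 168.4] [ 0.637 -0.138  0.025]
tray 573 [array([ 635.8, -141. ]), array([59.2, 94.9]), np.float64(83.5)] [ 0.6377 -0.1401  0.0277]
tray top 0.51 [317.1, 133.8] [ 0.737 -0.152  0.022]
tray 2836 [array([ 713.9, -152.4]), array([141.5, 277.7]), np.float64(76.7)] [ 0.7167 -0.1493  0.0529]
tray side 0.51 [243.0, 172.0] [ 0.639 -0.133  0.027]
ball_center side 0.58 [245.8, 172.2] [ 0.636 -0.133  0.027]
screwdriver top 0.51 [369.4, 239.8] [ 0.426 -0.299  0.014]
screwdriver 153 [array([ 445.2, -299.4]), array([ 15.7, 124. ]), np.float64(86.4)] [ 0.432  -0.2988  0.014 ]
```

View pics/t2.png

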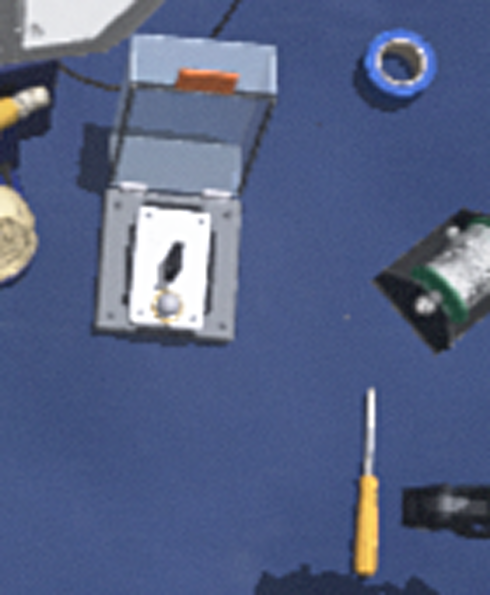

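The screwdriver lies flat on the bench near (370,237), and the cover stands open. The ball is in its pocket at the robot end of the tray, and the grip is at (637,-141) mm. Now I grasp the tray.

```bash
python3 - <<'E'
from h import *
q=down(-.108);g=np.array([.637,-.1405])
mid=[.50,-.12]
print([ctrl.ik([*x],q) is not None for x in ([*mid,.17],[.485,.339,.17],[.485,.339,.114])])
ctrl.movep([.52,-.2,.18],q)
ctrl.movep([*g,.14],q)
ctrl.movel([*g,.032],max_speed=.08);st()
ctrl.close_gripper(60);st('closed')
ctrl.movel([*g,.06],max_speed=.03);st('lift')
ctrl.movel([*g,.17],max_speed=.07);st('lift')
ctrl.pause(.3)
ctrl.movel([*mid,.17],max_speed=.08);st('mid')
snap('k1')
E
```

```text
[True, True, True]
 t25.10 [ 0.6374 -0.1406  0.0326] w0.0851 F [-0.01 -0.49  0.87] gf0.0
closed t25.77 [ 0.6371 -0.1405  0.0321] w0.0091 F [-0.66  0.05  0.96] gf58.9
lift t26.86 [ 0.6369 -0.1404  0.0598] w0.0091 F [-0.01  0.29 -1.72] gf58.4
lift t28.58 [ 0.6368 -0.1404  0.1695] w0.0092 F [ 0.45 -0.54 -1.61] gf58.4
mid t30.77 [ 0.5004 -0.1201  0.17  ] w0.0092 F [ 0.1  -0.61 -2.13] gf58.4
```

```bash
python3 - <<'E'
from h import *
ctrl.movel([.485,.12,.17],max_speed=.09);st()
ctrl.movel([.485,.339,.17],max_speed=.09);st()
ctrl.movel([.485,.339,.116],max_speed=.05);ctrl.pause(.5);st('end')
o=snap('f');P=None
for c in('top','side'):
  for n in('tray','ball_center','pad'):
    for m in models.masks_of(c,n)[:2]:
        C=cloud(c,o[c][1],m['mask']);print(c,n,round(m['p'],2),m['point'],np.round(np.median(C,0),3))
a=o['top'][0][90:250,60:340];b=o['side'][0][180:340,200:360]
cv2.imwrite('pics/f.png',np.hstack([cv2.resize(a,(450,400)),cv2.resize(b,(350,400))]))
E
```

```text
t33.69 [0.485  0.1197 0.17  ] w0.0090 F [ 0.2  -0.52 -2.12] gf58.4
 t36.27 [0.4851 0.3387 0.1701] w0.0092 F [-0.55 -0.15 -0.91] gf58.4
end t38.01 [0.485 0.339 0.116] w0.0091 F [ 0.09  0.51 -2.38] gf58.4
top tray 0.75 [141.5, 221.7] [0.468 0.328 0.109]
top ball_center 0.33 [150.1, 162.1] [0.657 0.343 0.012]
top pad 0.73 [158.2, 220.7] [0.48  0.316 0.004]
top pad 0.6 [109.9, 230.8] [0.455 0.449 0.004]
side tray 0.66 [282.8, 236.8] [0.492 0.351 0.109]
side ball_center 0.63 [302.5, 230.7] [0.452 0.349 0.125]
side pad 0.83 [284.2, 263.4] [0.487 0.345 0.005]
side pad 0.73 [283.6, 299.4] [0.484 0.475 0.004]
```

View pics/f.png

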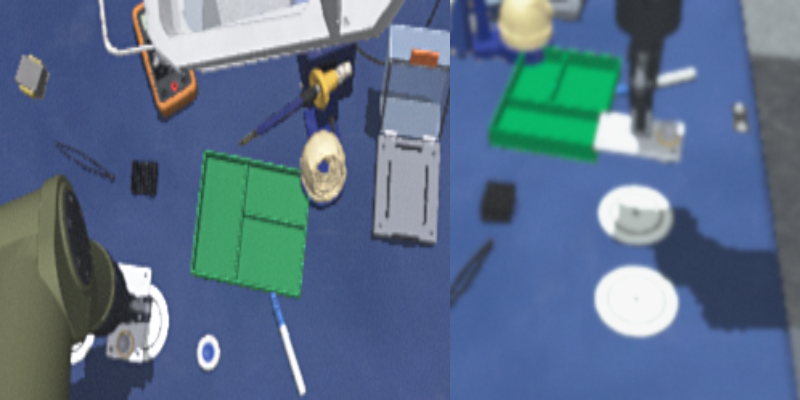

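The tray is level about 10 cm above the nearer pad with the ball in its pocket at side (302,231). The cover is open and the flux pen, tin and heatsink have not been disturbed, so I hand the job in.

```bash
python3 -c "
from h import *
print(ticket.close_job());st()"
```

```text
the job is handed in; nothing more can be done
None
the job is handed in; nothing more can be done
```

The job is handed in, with no verdict shown to me: the cover was levered fully open, the screwdriver lies on the bench, and the tray with its ball is held still and level about 10 cm above the middle of the nearer pad.

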